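# Unstack the tea set and lay it out

## Task

Take the stacked tea set apart and lay it out for tea: the jar's lid on the dark clay lid rest, the lidded jar's body on the small saucer, the bowl on the large saucer, and the wooden caddy on the bamboo mat with its long side along the mat's long side, each well centred, upright and let go. Handle the ceramics gently, never tipping or dropping anything or setting it down hard, and leave the little clay frog and the pitcher where they stand.

Things in the scene. Friction and masses are not known exactly. Their poses are not given: they have to be found in the camera images.
- caddy: Dark wooden tea caddy, a closed plain box with a thin brass line round it: 100 mm (its x) by 62 mm (its y) by 55 mm high, about 0.28 kg. At the start it stands on the table with its sides turned at some angle and carries the whole stack: bowl on its flat top, jar standing in the bowl, lid on the jar. Origin: centre of its underside, z up.
- bowl: Brown clay bowl, open at the top: 62 mm outside diameter with an upright outer wall from 16 mm up to the rim at 42 mm, wall 4 mm, narrowing below to a 44 mm wide foot; its inner floor is 6 mm above its underside. At the start it stands on the caddy, within 12 mm of its middle. About 0.12 kg. Origin: centre of its underside, z up.
- jar: Pale green glazed tea jar: 68 mm high, 44 mm diameter with an upright wall from 12 to 60 mm height, a 30 mm wide foot, the mouth 36 mm outside and 28 mm inside. At the start it stands loosely inside the bowl and sticks out 32 mm above the bowl's rim. About 0.12 kg. Origin: centre of its underside, z up.
- lid: The jar's brown clay lid: a 33 mm disc 5 mm thick, below it a 24 mm wide plug 4 mm high that drops into the jar's mouth with 2 mm play, above it an upright round knob 14 mm in diameter and 16 mm high (from 9 to 25 mm above the origin) to lift it by. About 30 g. Origin: centre of the plug's underside, z up.
- mat: Bamboo mat, a flat ribbed rectangle 150 mm (its x) by 104 mm (its y), top 4 mm above the table, fixed: the caddy's place. Turned at some angle. Origin: centre of its underside, z up.
- bowl_saucer: The large saucer: pale green shallow round dish 112 mm across, rim 14 mm high, flat inner floor about 74 mm across at 5 mm height, fixed: the bowl's place. Origin: centre of its underside, z up.
- jar_saucer: The small saucer: pale green shallow round dish 80 mm across, rim 12 mm high, flat inner floor about 54 mm across at 5 mm height, fixed: the jar's place. Origin: centre of its underside, z up.
- lid_rest: The lid rest: a very dark brown round clay block, 60 mm across, 18 mm high with a flat top, waisted, fixed: the lid's place. Origin: centre of its underside, z up.
- frog: Bystander: a small dark clay frog, about 45 mm long and 35 mm high, loose on the table among the things. To be left alone. Origin: centre of its underside, z up.
- pitcher: Bystander: round brown open pitcher 84 mm across and 78 mm high with a short spout, loose on the table beyond the other things. To be left alone. Origin: centre of its underside, z up.
Not all that is in view belongs to the job. What is shaped like the lid but green or turquoise is not meant.

How it is judged (in metres and radians):
At the end, for the whole second after the job is handed in: All upright (0.1 rad) and at rest on their places: lid on the lid rest within 12 mm of its centre, jar in the small saucer within 10 mm, bowl in the large saucer within 12 mm, caddy on the mat within 15 mm, its long side within 0.22 rad of the mat's (horizontal distance between lid and lid_rest below 0.012 m and z of lid in the frame of lid_rest between 0.015 and 0.021 m and angle between each of lid, jar, bowl, caddy's own z axis and vertical below 0.1 rad and linear speed of each of lid, jar, bowl, caddy below 0.02 m/s and angular speed of each of lid, jar, bowl, caddy below 0.2 rad/s and horizontal distance between jar and jar_saucer below 0.01 m and z of jar in the frame of jar_saucer between 0.002 and 0.008 m and horizontal distance between bowl and bowl_saucer below 0.012 m and z of bowl in the frame of bowl_saucer between 0.002 and 0.008 m and horizontal distance between caddy and mat below 0.015 m and z of caddy in the frame of mat between 0.001 and 0.007 m and angle between the x axis of caddy and the x axis of mat, either way round below 0.22 rad); the robot touches nothing.
It fails at once if one of the four things is tipped over (more than 0.8 rad) (angle between any of caddy, bowl, jar, lid's own z axis and vertical above 0.8 rad).
It fails at once if lid, jar or bowl is set down hard on its place (more than 60 N) (contact force between lid and lid_rest above 60 N or contact force between jar and jar_saucer above 60 N or contact force between bowl and bowl_saucer above 60 N).
It fails at once if one of the four things is dropped (falls free, touching nothing, at over 0.5 m/s, as after a fall of 13 mm) ((contact force between caddy and anything else below 0.02 N and linear speed of caddy above 0.5 m/s) or (contact force between bowl and anything else below 0.02 N and linear speed of bowl above 0.5 m/s) or (contact force between jar and anything else below 0.02 N and linear speed of jar above 0.5 m/s) or (contact force between lid and anything else below 0.02 N and linear speed of lid above 0.5 m/s)).
It fails at once if the frog is moved by more than 25 mm (distance of frog from where it was at the start of the episode above 0.025 m).
It fails at once if the pitcher is moved by more than 25 mm (distance of pitcher from where it was at the start of the episode above 0.025 m).
It also fails if it takes over 106 s, if anything falls off the work surface, if the arm or the gripper's body presses on something with over 40 N, if the wrist force passes 120 N, or if a joint passes its speed limit or range.

## Robot

A 6-joint arm with a two-finger parallel gripper is mounted at the origin on the work surface. World frame = base frame: x ahead of the robot, y to its left, z up, the work surface at z = 0. Lengths are in mm, angles in rad, forces in N, time in s.
With the tool pointing down it reaches from about 350 to 975 mm from the base axis. Payload 7.1 kg.
Tool frame: the origin (TCP) lies at the centre of the arm's flange, where the gripper is bolted on; the fingertips stand 182 mm ahead of it and the grasp point (between the pads) lies 163 mm ahead of it; z points along the fingers, y is the line along which they close (so a half turn about z gives the same grasp; the last joint's range is limited). The gripper opens to 88 mm and grips with 3 to 60 N. Pads are 20 mm wide; open, the fingers measure 115 mm over their backs; the gripper's body (75 mm by 178 mm) begins 61 mm behind the grasp point.
Start: joints at [1.323, 0.423, 1.63, -0, 1.089, -0.019], TCP at [141.725, 608.704, 404.675] pointing down, gripper open.
Joint ranges: [-3, 3], [-0.9, 2.11], [0.09, 2.58], [-1.31, 4.45], [0.11, 2.69], [-2.54, 2.54]. Speed limits (rad/s): [2.39, 2.39, 3.01, 3.14, 3.14, 3.14].

## Interface

Orientations are given as a rotation vector (axis times angle).
In Python, from workcell import readout, get_image, ctrl gives the robot as it stands.
- The arm moves only by the tool step_arm, never from a script. Its argument "targets" is a list that holds one entry, the list of rows, each a list of 7 numbers: the shift along the world's x, y, z as a fraction of full scale, then the turn, a rotation vector about the world's x, y, z as a fraction of full scale, then the opening, from 0 (shut) to 1 (fully open). In form: [[[dx, dy, dz, wx, wy, wz, claw], ...]]. A call has exactly 5 rows; each row shifts and turns the commanded pose from where the row before left it; what a row does not reach is not made up. Full scale, the value 1, is 0.05 m for a shift and 4 degrees for a turn. A row lasts 1/8 s, in which the tool goes at most 62.5 mm and 10.7 degrees, less where a joint would pass 70% of its speed; a pose out of reach is approached as far as the arm can. A call with a number of a shift or a turn outside -1 to 1 is refused whole. A call with a gripper value outside its range is refused whole. The fingers move at their own pace and stop on an object; the grip force is fixed at half the most. Time passes only in rows, so rows that do not move let the fingers close, or fill a call up. It gives the time, the measured TCP pose, the force, the opening and the grip force at its end, in the units of the state.
- readout.get_obs(): the state, without advancing time (a new reading comes with each control period).
- get_image(name): name is "side" or "top" or "wrist"; returns a dict with "pixels" (400x640x3 uint8, red, green, blue), "intrinsics" (3x3 intrinsics, pixels), "extrinsics" (4x4, takes a point from world to camera coordinates). Camera axes: x right, y down, z forward; pixel columns grow to the right and rows downward; lengths in mm; the calibration is good to about 2 mm. A picture is of the moment at which its call begins. There is no depth.
- ctrl.close_job(): hands the job in; it is judged then, once.
The state is a dict: "t": time; "qpos": joint angles; "qvel": joint speeds; "joint_torque": joint torques, N m; "ee_pos": TCP position; "orientation": TCP orientation; "ft_force": force on the tool from outside, world axes, zero at the start; "moment": the same for the moment, N m; "width": finger opening in mm; "grasp_force": force on a finger pad.
Only numpy, scipy, OpenCV 4.12 (cv2) and the standard library are available. Lean on these libraries where they do the work, as an engineer would, in place of code of your own. Each camera call takes 0.05 s, during which the arm holds its last target. There are 200 camera calls.

## Working session

There is one attempt and no reset: what is moved stays moved. The work goes in short steps, Python scripts to look and compute and a tool call to move; the robot and the scene stay as the last step left them, time stands still between calls to the robot, and variables do not carry over. Pictures are saved under pics/ and viewed, at most 14 in all, crops included, and the job is handed in when it is done.

Besides the shell and the picture viewer there is one more tool, called after "Call:" by a JSON object that holds its "fn" and its "kwargs", one argument or row to a line. step_arm: Moves the arm, as the interface text tells. Shift numbers are shares of 0.05 m and turn numbers shares of 4 degrees, none past 1 either way. Its arguments: {"type":"object","properties":{"targets":{"type":"array"}},"required":["targets"]}

```bash
mkdir -p pics; ls; python3 - <<'E'
from workcell import readout,get_image
import cv2,numpy as np
o=readout.get_obs(); print({k:np.round(v,3) for k,v in o.items()})
for n in ["top","side","wrist"]:
    d=get_image(n); cv2.imwrite(f"pics/{n}0.png",d["pixels"][:,:,::-1]); print(n,np.round(d["intrinsics"],1).tolist(),np.round(d["extrinsics"],3).tolist())
E
```

```text
pics
{'t': np.float64(0.0), 'qpos': array([ 1.323,  0.424,  1.631, -0.   ,  1.089, -0.019]), 'qvel': array([ 0.001,  0.   ,  0.   , -0.001,  0.001,  0.   ]), 'joint_torque': array([ 4.0000e-03, -5.4461e+01, -2.7368e+01,  6.5000e-02,  2.3000e-02,
       -0.0000e+00]), 'ee_pos': array([141.653, 608.457, 403.933]), 'orientation': array([-3.590e-01, -3.121e+00,  2.000e-03]), 'ft_force': array([ 1.082, -0.694, -0.023]), 'moment': array([-0.008, -0.029, -0.023]), 'grasp_force': np.float64(0.0), 'width': np.float64(87.85)}
top [[466.8, 0.0, 315.5], [0.0, 466.8, 205.9], [0.0, 0.0, 1.0]] [[-0.012, -0.999, -0.031, 52.472], [-0.986, 0.017, -0.165, 578.852], [0.165, 0.029, -0.986, 1065.946], [0.0, 0.0, 0.0, 1.0]]
side [[443.0, 0.0, 326.1], [0.0, 443.0, 199.8], [0.0, 0.0, 1.0]] [[-0.88, -0.475, 0.02, 540.98], [-0.355, 0.63, -0.691, 264.613], [0.316, -0.615, -0.723, 835.408], [0.0, 0.0, 0.0, 1.0]]
wrist [[356.1, 0.0, 321.6], [0.0, 356.1, 202.4], [0.0, 0.0, 1.0]] [[0.227, 0.974, -0.002, -624.8], [0.941, -0.219, 0.259, -31.367], [0.252, -0.06, -0.966, 388.57], [0.0, 0.0, 0.0, 1.0]]
```

View pics/top0.png

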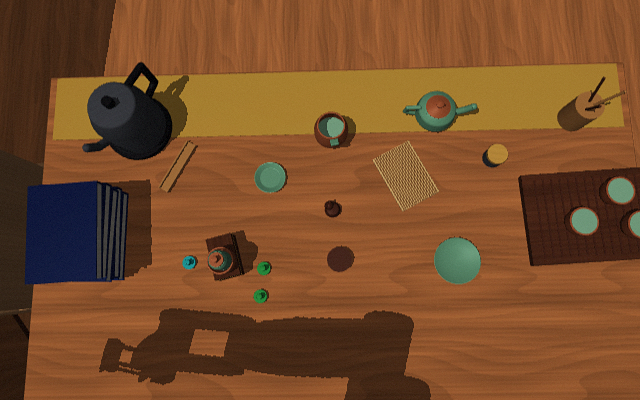

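View pics/side0.png

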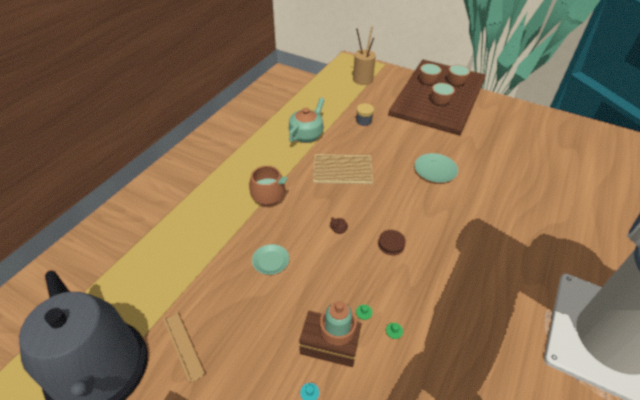

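Top view: stack at (222,259). Lid-like candidates are the brown knob on the stack (~(222,257)), green at (264,268) and (261,296), and turquoise at (190,263). By its description the lid is the brown one on the stack. Lid rest (341,259), frog (333,208), mat (406,175), large saucer (457,261), small saucer (270,178), pitcher (332,130). The side view agrees.

```bash
cat > h.py <<'E'
import cv2,numpy as np
from workcell import readout,get_image
def ray(d,u,v,z):
    K=np.array(d["intrinsics"]);T=np.array(d["extrinsics"]);R,t=T[:3,:3],T[:3,3]
    c=-R.T@t; r=R.T@np.linalg.solve(K,[u,v,1.]); return c+r*(z-c[2])/r[2]
def proj(d,p):
    T=np.array(d["extrinsics"]);q=np.array(d["intrinsics"])@(T[:3,:3]@np.array(p,float)+T[:3,3]);return q[:2]/q[2]
def seg(d,box,f):
    """largest blob in box=(u0,v0,u1,v1) for mask f(hsv,rgb)->bool"""
    u0,v0,u1,v1=box; im=d["pixels"][v0:v1,u0:u1]
    hsv=cv2.cvtColor(np.ascontiguousarray(im),cv2.COLOR_RGB2HSV).astype(int)
    m=f(hsv,im.astype(int)).astype(np.uint8)
    m=cv2.morphologyEx(m,cv2.MORPH_OPEN,np.ones((2,2)))
    cs,_=cv2.findContours(m,cv2.RETR_EXTERNAL,cv2.CHAIN_APPROX_NONE)
    c=max(cs,key=cv2.contourArea); return c.reshape(-1,2)+[u0,v0]
E
python3 - <<'E'
from h import *
t=get_image("top");s=get_image("side")
a=cv2.resize(t["pixels"][220:300,180:280],None,fx=5,fy=5,interpolation=cv2.INTER_CUBIC)[:, :, ::-1]
b=cv2.resize(s["pixels"][290:370,290:380],None,fx=5,fy=5,interpolation=cv2.INTER_CUBIC)[:, :, ::-1]
im=np.zeros((400,800,3),np.uint8); im[:,:500]=a; im[:,500:]=b[:,:300]
cv2.imwrite("pics/c1.png",a);cv2.imwrite("pics/c2.png",np.hstack([a[:,:350],b]))
green=lambda h,r:(h[...,0]>55)&(h[...,0]<95)&(h[...,1]>50)&(h[...,2]>60)
dark=lambda h,r:(h[...,2]<80)
mat=lambda h,r:(h[...,2]>120)&(r[...,0]-r[...,2]<110)&(h[...,0]>13)
for n,d,boxes in [("top",t,dict(bs=(425,230,490,295,14,green),js=(245,155,297,205,12,green),lr=(320,240,362,280,18,dark))),("side",s,dict(bs=(405,145,470,190,14,green),js=(245,237,300,280,12,green),lr=(372,225,410,260,18,dark)))]:
    for k,(u0,v0,u1,v1,z,f) in boxes.items():
        c=seg(d,(u0,v0,u1,v1),f); P=np.array([ray(d,u,v,z)[:2] for u,v in c])
        (cx,cy),r=cv2.minEnclosingCircle(P.astype(np.float32)); m=cv2.fitEllipse(P.astype(np.float32))
        print(n,k,np.round([cx,cy,r],1),np.round(m[0],1),np.round(m[1],1))
print("mat approx",ray(t,406,175,4))
for u,v in [(373,157),(406,141),(438,188),(405,210)]: print("matc",np.round(ray(t,u,v,4),1))
for u,v in [(315,155),(372,155),(373,182),(314,182)]: print("matc side",np.round(ray(s,u,v,4),1))
print("frog",ray(t,333,208,15),"pit",ray(t,332,130,78),"caddy",ray(t,225,256,55),"g",ray(t,264,268,10),ray(t,261,296,10),ray(t,190,263,10))
E
```

```text
top bs [ 445.4 -294.6   54.9] [ 445.4 -294.7] [107.3 107.6]
top js [658.7 156.1  38.7] [658.6 156.4] [74.3 74.7]
top lr [454.  -15.1  32.3] [453. -15.] [56.1 62.8]
side bs [ 445.  -284.    52.6] [ 444.3 -283.7] [ 98.2 102.9]
side js [657.7 164.1  36.6] [657.  165.3] [68.  72.6]
side lr [458.3  24.1  13.6] [458.5  25.7] [ 8.9 25.5]
mat approx [ 661.2840429  -181.93293805    4.        ]
matc [ 709.4 -101.3    4. ]
matc [ 749.4 -185.8    4. ]
matc [ 626.7 -259.4    4. ]
matc [ 572.9 -175.6    4. ]
matc side [ 747.7 -183.9    4. ]
matc side [ 615.1 -259.4    4. ]
matc side [ 570.1 -165.5    4. ]
matc side [699.1 -92.4   4. ]
frog [579.18398163   1.90401005  15.        ] pit [757.5929991    1.33348074  78.        ] caddy [462.99585831 257.63846908  55.        ] g [435.41281166 171.92326734  10.        ] [368.74215821 178.76851222  10.        ] [449.96883145 353.5005146   10.        ]
```

View pics/c2.png

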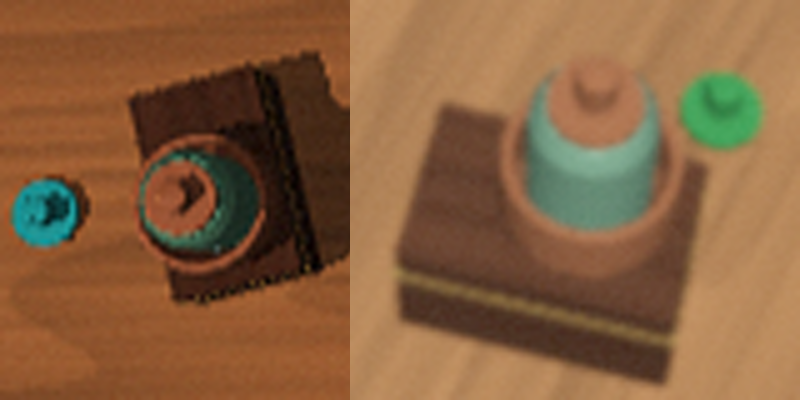

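View pics/wrist0.png

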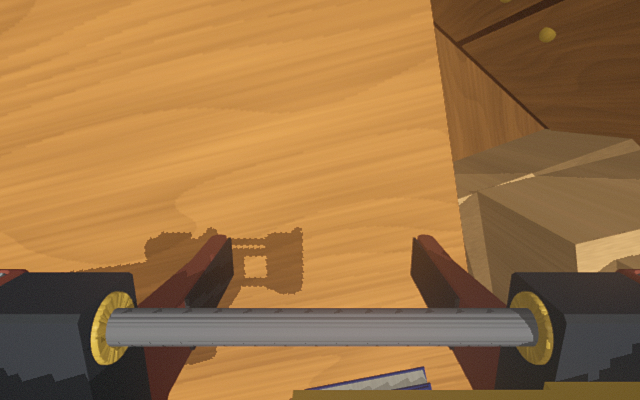

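The crop shows the brown lid with its knob on the pale green jar in the bowl on the caddy. The decoys beside it are turquoise and green. Next I move over the stack for a look from near.

Call:
{"fn": "step_arm", "kwargs": {
  "targets": [
    [[0.8,-0.88,0,0,0,0,1],[0.8,-0.88,0,0,0,0,1],[0.8,-0.88,0,0,0,0,1],[0.8,-0.88,0,0,0,0,1],[0.8,-0.88,0,0,0,0,1]]
  ]
}}

```text
t: 0.88
ee_pos: [342.7, 387.2, 404.8]
orientation: [0.358, 3.121, 0.001]
ft_force: [0.5, 0.1, 1.6]
width: 87.5
grasp_force: 0.0
```

Call:
{"fn": "step_arm", "kwargs": {
  "targets": [
    [[0.8,-0.88,0,0,0,0,1],[0.8,-0.88,0,0,0,0,1],[0.8,-0.88,0,0,0,0,1],[0,0,0,0,0,0,1],[0,0,0,0,0,0,0.6]]
  ]
}}

```text
t: 1.5
ee_pos: [461.5, 256.7, 404.5]
orientation: [-0.36, -3.12, 0.0]
ft_force: [-0.0, 0.1, 0.4]
width: 80.9
grasp_force: 0.0
```

```bash
python3 - <<'E'
from h import *
o=readout.get_obs(); print(o['t'],np.round(o['ee_pos'],1),np.round(o['orientation'],3),np.round(o['qpos'],2))
d=get_image("wrist"); cv2.imwrite("pics/w1.png",d["pixels"][:,:,::-1]); np.savez("w1.npz",**d)
e=o['ee_pos']
print(proj(d,[e[0],e[1],150]))
# refined tables
t=get_image("top");s=get_image("side");np.savez("t.npz",**t);np.savez("s.npz",**s)
E
```

```text
1.5 [461.5 256.7 404.5] [-0.36 -3.12  0.  ] [ 0.49  0.28  1.84  0.    1.02 -0.86]
[320.73887851 213.23339234]
```

View pics/w1.png

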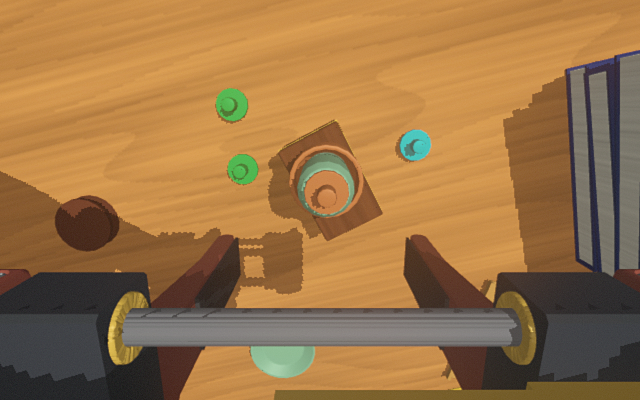

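The wrist view shows the brown lid at (325,191) with its knob at ~(327,195), on the jar in the bowl at (325,180). Green decoys are at (231,105) and (242,169), turquoise at (414,146). Lid rest (87,222), small saucer (282,360).

```bash
python3 - <<'E'
from h import *
d=dict(np.load("w1.npz"))
im=cv2.resize(d["pixels"][110:250,260:400],None,fx=4,fy=4,interpolation=cv2.INTER_CUBIC)[:,:,::-1].copy()
cv2.imwrite("pics/w1c.png",im)
orange=lambda h,r:(h[...,0]<14)&(h[...,1]>100)&(h[...,2]>110)
c=seg(d,(302,168,352,216),orange); (p,ax,an)=cv2.fitEllipse(c); print("lid disc",p,ax,ray(d,*p,134))
for u,v,z in [(327,191,150),(327,195,142)]: print(np.round(ray(d,u,v,z),1))
dark=lambda h,r:(h[...,2]<90)
c=seg(d,(50,190,125,255),dark);print("lidrest box",cv2.boundingRect(c),ray(d,87,218,18)); 
green=lambda h,r:(h[...,0]>55)&(h[...,0]<95)&(h[...,1]>40)&(h[...,2]>60)
# caddy top corners
for q in [(336,121),(383,213),(327,240),(279,152)]: print("cad",np.round(ray(d,*q,55),1))
E
```

```text
lid disc (325.5122375488281, 195.91757202148438) (30.435882568359375, 39.3754768371582) [454.24232647 261.9244309  134.        ]
[447.2 264.4 150. ]
[451.9 263.5 142. ]
lidrest box (56, 200, 64, 52) [447.92031074   1.68986638  18.        ]
cad [408.1 283.1  55. ]
cad [502.6 308.3  55. ]
cad [517.3 249.6  55. ]
cad [423.3 226.1  55. ]
```

View pics/w1c.png

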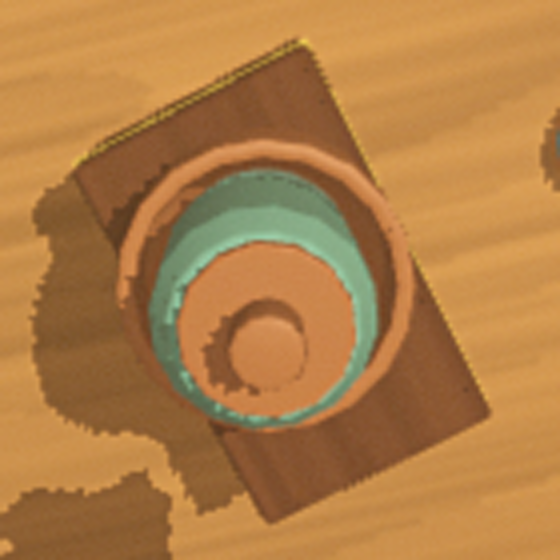

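```bash
python3 - <<'E'
from h import *
d=dict(np.load("w1.npz"));t=dict(np.load("t.npz"));s=dict(np.load("s.npz"))
print("disc",ray(d,326.6,192.2,134),"knob",ray(d,326.75,198.5,150),"bowl",ray(d,326.4,181.7,97))
C=np.array([ray(d,*q,55)[:2] for q in [(335.75,120.5),(382.5,212.5),(328,240.75),(280,151)]]);print(C.round(1),C.mean(0))
for a,b in [(0,1),(3,2)]: print(np.degrees(np.arctan2(*(C[b]-C[a])[::-1])))
lid=np.array([*ray(d,326.6,192.2,134)[:2],150])
print("proj lid top/side",proj(t,lid),proj(s,lid))
E
```

```text
disc [451.74050074 263.30594383 134.        ] knob [452.27258635 263.07137985 150.        ] bowl [451.7705026  263.62985589  97.        ]
[[407.7 283. ]
 [502.  307.9]
 [518.3 250.4]
 [422.6 227.2]] [462.6566156  267.11607076]
14.781054791592846
13.652812987414247
proj lid top/side [212.40630229 258.69302547] [339.49477394 303.95834874]
```

Call:
{"fn": "step_arm", "kwargs": {
  "targets": [
    [[-0.19,0.13,0,0,0,0,0.4],[0,0,-0.4,0,0,0,0.4],[0,0,-0.4,0,0,0,0.4],[0,0,-0.3,0,0,0,0.4],[0,0,0,0,0,0,0.4]]
  ]
}}

```text
t: 2.28
ee_pos: [451.4, 263.6, 348.7]
orientation: [-0.357, -3.119, 0.002]
ft_force: [-0.6, 0.7, -0.5]
width: 34.9
grasp_force: 0.0
```

```bash
python3 - <<'E'
from h import *
o=readout.get_obs(); print(o['t'],np.round(o['ee_pos'],1),o['width'])
d=get_image("wrist"); cv2.imwrite("pics/w2.png",cv2.resize(d["pixels"][150:310,220:430],None,fx=3.5,fy=3.5)[:,:,::-1]); np.savez("w2.npz",**d)
print(proj(d,[452,263.2,150]),proj(d,[*o['ee_pos'][:2],150]))
E
```

```text
2.275 [451.4 263.6 348.7] 34.94300054322496
[320.57263623 244.96999246] [321.03238252 243.86587379]
```

View pics/w2.png

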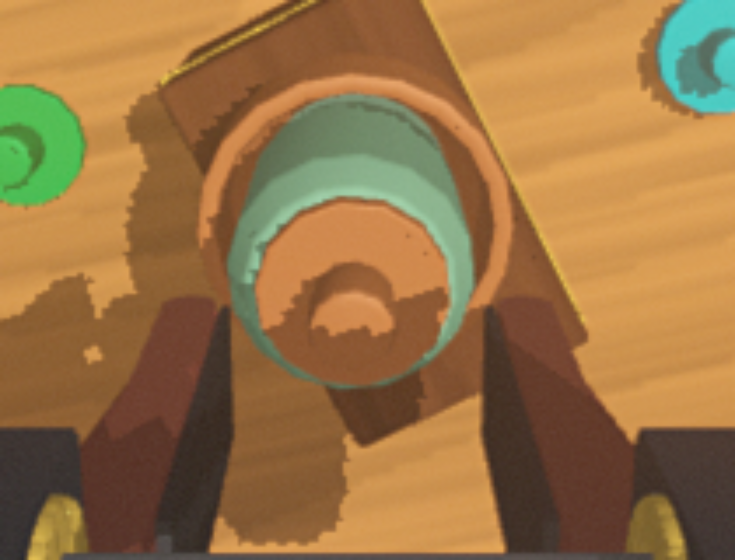

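The knob at crop (351,328) is between the fingers, as predicted. I'll go down and grip it.

Call:
{"fn": "step_arm", "kwargs": {
  "targets": [
    [[0,0,-0.3,0,0,0,0.4],[0,0,-0.28,0,0,0,0.4],[0,0,0,0,0,0,0.05],[0,0,0,0,0,0,0.05],[0,0,0,0,0,0,0.05]]
  ]
}}

```text
t: 2.95
ee_pos: [452.4, 263.2, 321.0]
orientation: [0.359, 3.121, 0.001]
ft_force: [0.8, -0.3, -0.4]
width: 13.1
grasp_force: 30.0
```

Call:
{"fn": "step_arm", "kwargs": {
  "targets": [
    [[0,0,0,0,0,0,0.05],[0,0,0.1,0,0,0,0.05],[0,0,0.2,0,0,0,0.05],[0,0,0.4,0,0,0,0.05],[0,0,0.5,0,0,0,0.05]]
  ]
}}

```text
t: 3.58
ee_pos: [452.1, 263.2, 381.7]
orientation: [-0.359, -3.121, 0.0]
ft_force: [0.0, 0.8, 0.7]
width: 12.9
grasp_force: 30.0
```

Call:
{"fn": "step_arm", "kwargs": {
  "targets": [
    [[0,-0.9,0,0,0,0,0.05],[0,-0.9,0,0,0,0,0.05],[0,-0.9,0,0,0,0,0.05],[0,-0.9,0,0,0,0,0.05],[0,-0.9,0,0,0,0,0.05]]
  ]
}}

```text
t: 4.2
ee_pos: [452.1, 36.9, 381.6]
orientation: [0.358, 3.12, 0.0]
ft_force: [0.1, -0.2, 0.5]
width: 13.1
grasp_force: 30.0
```

Call:
{"fn": "step_arm", "kwargs": {
  "targets": [
    [[0,-0.4,0,0,0,0,0.05],[0,-0.4,-0.2,0,0,0,0.05],[0,0,-0.4,0,0,0,0.05],[0,0,-0.4,0,0,0,0.05],[0,0,0,0,0,0,0.05]]
  ]
}}

```text
t: 4.82
ee_pos: [451.9, -1.9, 330.3]
orientation: [-0.359, -3.119, 0.0]
ft_force: [0.1, -0.9, -0.3]
width: 12.7
grasp_force: 30.0
```

```bash
python3 - <<'E'
from h import *
o=readout.get_obs(); print(o['t'],np.round(o['ee_pos'],1),o['width'])
d=get_image("wrist"); cv2.imwrite("pics/w3.png",d["pixels"][:,:,::-1]); np.savez("w3.npz",**d)
print(proj(d,[*o['ee_pos'][:2],18]))
E
```

```text
4.825 [451.9  -1.9 330.3] 12.693097465967194
[321.06590117 193.86298396]
```

View pics/w3.png

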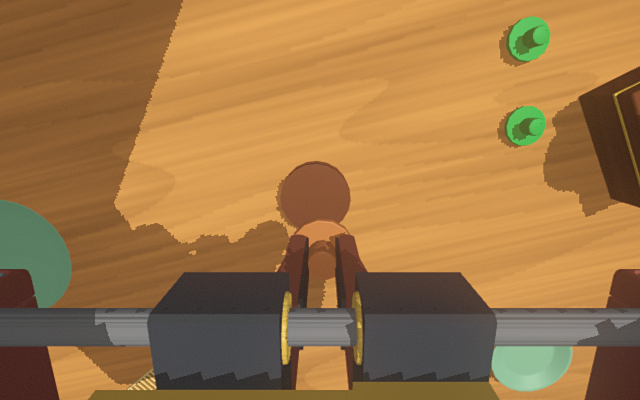

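The lid rest's top face spans u 279–350 with its top edge at v≈162. The held lid is partly over it.

```bash
python3 - <<'E'
from h import *
d=dict(np.load("w3.npz"))
im=d["pixels"].astype(int)
print("row190",[(u,*im[190,u]) for u in (270,276,278,280,282,346,349,351,354)])
P=[]
f=lambda h,r:(r[...,0]<135)
for v in range(170,215,5):
    row=im[v,260:370,0]
    idx=np.where(row<150)[0]+260
    print(v,idx.min(),idx.max())
print("col315",im[155:170,315].tolist())
c=ray(d,314.5,197,18);print(c)
for p in [(279,196),(350,196),(315,162)]: print(ray(d,*p,18))
E
```

```text
row190 [(270, np.int64(215), np.int64(155), np.int64(80)), (276, np.int64(222), np.int64(161), np.int64(87)), (278, np.int64(176), np.int64(121), np.int64(63)), (280, np.int64(158), np.int64(108), np.int64(57)), (282, np.int64(140), np.int64(86), np.int64(53)), (346, np.int64(140), np.int64(84), np.int64(54)), (349, np.int64(160), np.int64(102), np.int64(61)), (351, np.int64(207), np.int64(150), np.int64(75)), (354, np.int64(207), np.int64(148), np.int64(77))]
170 293 337
175 288 342
180 284 345
185 283 347
190 281 348
195 280 349
200 280 349
205 279 348
210 282 347
col315 [[222, 162, 89], [221, 160, 88], [219, 158, 85], [218, 159, 84], [220, 159, 84], [216, 154, 83], [140, 88, 53], [122, 72, 40], [115, 69, 40], [141, 90, 59], [144, 91, 56], [143, 90, 59], [143, 89, 59], [145, 90, 62], [142, 87, 56]]
[453.25989292  -7.86211424  18.        ]
[445.62158293 -36.74662422  18.        ]
[459.21053289  21.42231576  18.        ]
[424.56294266  -0.57516159  18.        ]
```

Call:
{"fn": "step_arm", "kwargs": {
  "targets": [
    [[0.06,-0.12,-0.3,0,0,0,0.05],[0,0,-0.6,0,0,0,0.05],[0,0,-0.6,0,0,0,0.05],[0,0,-0.5,0,0,0,0.05],[0,0,-0.2,0,0,0,0.05]]
  ]
}}

```text
t: 5.5
ee_pos: [455.1, -8.0, 219.5]
orientation: [-0.358, -3.12, 0.0]
ft_force: [0.4, 0.7, 0.4]
width: 12.9
grasp_force: 30.0
```

Call:
{"fn": "step_arm", "kwargs": {
  "targets": [
    [[0,0,-0.06,0,0,0,0.05],[0,0,-0.02,0,0,0,0.05],[0,0,-0.02,0,0,0,0.05],[0,0,0,0,0,0,0.05],[0,0,0,0,0,0,0.05]]
  ]
}}

```text
t: 6.12
ee_pos: [455.3, -7.8, 216.0]
orientation: [0.359, 3.12, 0.0]
ft_force: [-0.0, 0.1, 0.5]
width: 13.1
grasp_force: 30.0
```

```bash
python3 - <<'E'
from h import *
o=readout.get_obs(); print(o['t'],np.round(o['ee_pos'],1),o['ft_force'])
s=get_image("side"); cv2.imwrite("pics/s4.png",cv2.resize(s["pixels"][150:310,300:480],None,fx=3.5,fy=3.5)[:,:,::-1])
E
```

```text
6.125 [455.3  -7.8 216. ] [-0.01238638  0.05771782  0.48555458]
```

View pics/s4.png

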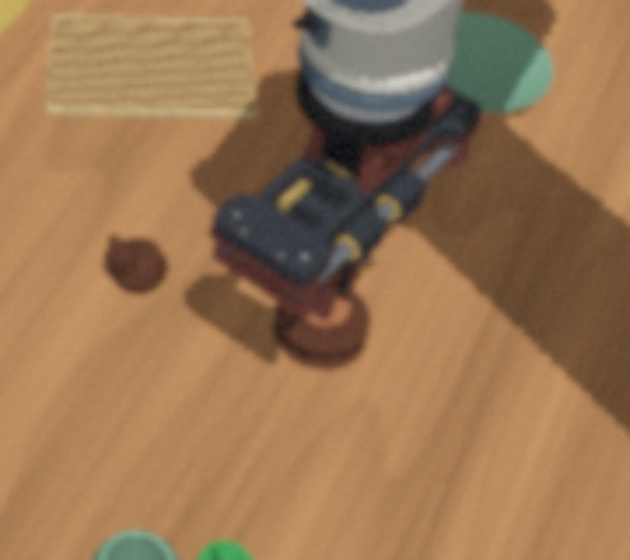

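The lid is over the rest, with no contact yet. I ease it down.

Call:
{"fn": "step_arm", "kwargs": {
  "targets": [
    [[0,0,-0.02,0,0,0,0.05],[0,0,-0.01,0,0,0,0.05],[0,0,-0.01,0,0,0,0.05],[0,0,0,0,0,0,0.05],[0,0,0,0,0,0,0.05]]
  ]
}}

```text
t: 6.8
ee_pos: [455.2, -7.8, 213.9]
orientation: [0.359, 3.121, -0.0]
ft_force: [-1.4, 0.8, 5.2]
width: 13.2
grasp_force: 30.0
```

Call:
{"fn": "step_arm", "kwargs": {
  "targets": [
    [[0,0,0,0,0,0,0.35],[0,0,0,0,0,0,0.35],[0,0,0.2,0,0,0,0.35],[0,0,0.6,0,0,0,0.5],[0,0,0.9,0,0,0,0.8]]
  ]
}}

```text
t: 7.42
ee_pos: [454.8, -7.8, 299.2]
orientation: [-0.358, -3.119, 0.0]
ft_force: [0.6, 0.2, 0.0]
width: 47.1
grasp_force: 0.0
```

Call:
{"fn": "step_arm", "kwargs": {
  "targets": [
    [[0,0.7,0.9,0,0,0,0.8],[0,0.95,0.4,0,0,0,0.8],[0,0.95,0.2,0,0,0,0.8],[0,0.95,0,0,0,0,0.8],[-0.06,0.95,0,0,0,0,0.8]]
  ]
}}

```text
t: 8.05
ee_pos: [452.0, 218.7, 374.7]
orientation: [0.358, 3.12, 0.001]
ft_force: [0.5, -0.3, -0.7]
width: 70.2
grasp_force: 0.0
```

Call:
{"fn": "step_arm", "kwargs": {
  "targets": [
    [[0,0.92,0,0,0,0,0.75],[0,0,0,0,0,0,0.75],[0,0,0,0,0,0,0.75],[0,0,0,0,0,0,0.75],[0,0,0,0,0,0,0.75]]
  ]
}}

```text
t: 8.68
ee_pos: [452.3, 262.2, 373.8]
orientation: [-0.361, -3.121, 0.0]
ft_force: [-0.1, 0.7, 0.9]
width: 65.8
grasp_force: 0.0
```

```bash
python3 - <<'E'
from h import *
o=readout.get_obs(); print(o['t'],np.round(o['ee_pos'],1),o['width'])
d=get_image("wrist"); s=get_image("side"); np.savez("w5.npz",**d)
print(proj(d,[452,263.2,129]))
a=cv2.resize(d["pixels"][140:320,190:450],None,fx=2,fy=2); b=cv2.resize(s["pixels"][200:290,300:430],None,fx=2,fy=2)
im=np.zeros((360,790,3),np.uint8); im[:,:520]=a; im[:180,530:790]=b
cv2.imwrite("pics/w5.png",im[:,:,::-1])
E
```

```text
8.675 [452.3 262.2 373.8] 65.83396163082057
[322.10297415 216.46172795]
```

View pics/w5.png

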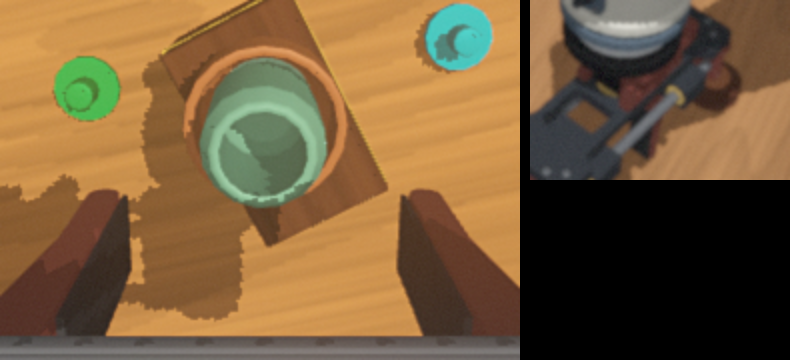

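The wrist view shows the jar mouth at (322.5,216), where I predicted it at (452,263). The bowl rim is around it. Going down to grip the jar.

Call:
{"fn": "step_arm", "kwargs": {
  "targets": [
    [[0,0.02,-0.4,0,0,0,0.75],[0,0,-0.6,0,0,0,0.75],[0,0,-0.5,0,0,0,0.75],[0,0,-0.32,0,0,0,0.75],[0,0,0,0,0,0,0.75]]
  ]
}}

```text
t: 9.4
ee_pos: [452.1, 263.9, 281.8]
orientation: [-0.359, -3.119, 0.002]
ft_force: [0.1, 0.6, 0.2]
width: 66.0
grasp_force: 0.0
```

Call:
{"fn": "step_arm", "kwargs": {
  "targets": [
    [[0,0,0,0,0,0,0.4],[0,0,0,0,0,0,0.4],[0,0,0,0,0,0,0.4],[0,0,0,0,0,0,0.4],[0,0,0,0,0,0,0.4]]
  ]
}}

```text
t: 10.02
ee_pos: [452.4, 264.3, 283.2]
orientation: [0.358, 3.12, 0.001]
ft_force: [-0.4, -1.1, 5.9]
width: 38.5
grasp_force: 29.7
```

Call:
{"fn": "step_arm", "kwargs": {
  "targets": [
    [[0,0,0.1,0,0,0,0.4],[0,0,0.3,0,0,0,0.4],[0,0,0.5,0,0,0,0.4],[0,0,0.5,0,0,0,0.4],[0,0,0.5,0,0,0,0.4]]
  ]
}}

```text
t: 10.65
ee_pos: [452.1, 264.2, 379.3]
orientation: [0.359, 3.121, 0.0]
ft_force: [-0.0, 0.0, -1.3]
width: 38.3
grasp_force: 29.5
```

Width 38 mm suggests the grip is high, on the shoulder. I'll check it.

```bash
python3 - <<'E'
from h import *
o=readout.get_obs(); print(o['t'],np.round(o['ee_pos'],1),o['width'],o['ft_force'])
d=get_image("wrist"); s=get_image("side"); np.savez("w6.npz",**d)
a=cv2.resize(d["pixels"][140:320,220:430],None,fx=2,fy=2); b=cv2.resize(s["pixels"][240:350,270:380],None,fx=3.27,fy=3.27)
im=np.zeros((360,790,3),np.uint8); im[:,:420]=a; im[:,430:790]=b[:360,:360]
cv2.imwrite("pics/w6.png",im[:,:,::-1])
E
```

```text
10.65 [452.1 264.2 379.3] 38.292335621856225 [-0.02273706  0.0497408  -1.25032251]
```

View pics/w6.png

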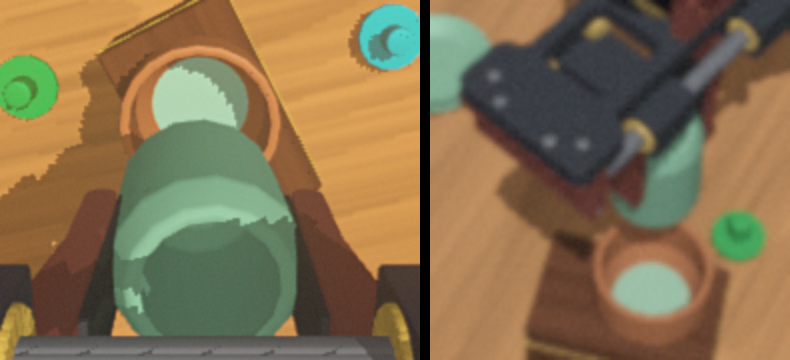

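The jar hangs upright and symmetric between the fingers, and the bowl stayed on the caddy. Next, to the small saucer.

Call:
{"fn": "step_arm", "kwargs": {
  "targets": [
    [[0.6,-0.3,0,0,0,0,0.4],[0.9,-0.45,0,0,0,0,0.4],[0.9,-0.45,0,0,0,0,0.4],[0.9,-0.45,0,0,0,0,0.4],[0.8,-0.34,0,0,0,0,0.4]]
  ]
}}

```text
t: 11.38
ee_pos: [658.4, 163.5, 376.6]
orientation: [-0.359, -3.12, 0.001]
ft_force: [0.4, 0.8, -1.4]
width: 38.7
grasp_force: 29.5
```

Call:
{"fn": "step_arm", "kwargs": {
  "targets": [
    [[0,0,-0.2,0,0,0,0.4],[0,0,-0.4,0,0,0,0.4],[0,0,-0.2,0,0,0,0.4],[0,0,0,0,0,0,0.4],[0,0,0,0,0,0,0.4]]
  ]
}}

```text
t: 12.0
ee_pos: [657.1, 165.2, 338.1]
orientation: [0.358, 3.121, 0.0]
ft_force: [0.6, 0.1, -1.1]
width: 38.2
grasp_force: 29.5
```

```bash
python3 - <<'E'
from h import *
o=readout.get_obs(); print(o['t'],np.round(o['ee_pos'],1),o['width'],o['ft_force'])
d=get_image("wrist"); np.savez("w7.npz",**d)
print(proj(d,[*o['ee_pos'][:2],12]))
cv2.imwrite("pics/w7.png",cv2.resize(d["pixels"][100:320,180:460],None,fx=2.5,fy=2.5)[:,:,::-1])
E
```

```text
12.0 [657.1 165.2 338.1] 38.20896722397761 [ 0.61905198  0.09497666 -1.08370057]
[320.86685947 189.33190438]
```

View pics/w7.png

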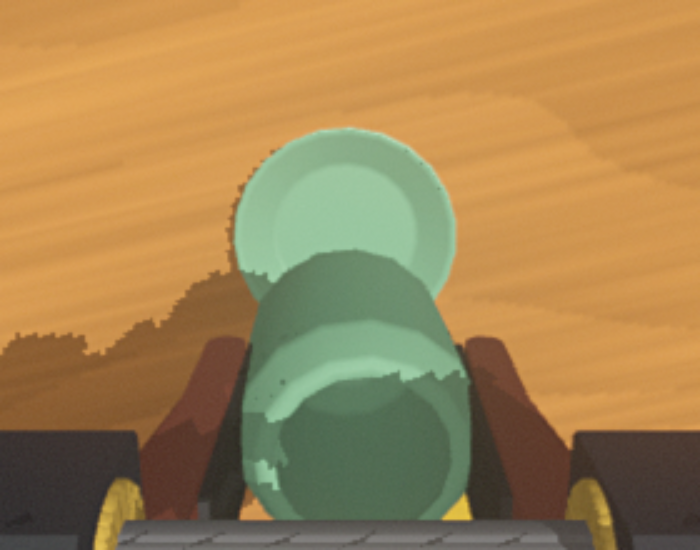

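The small saucer's rim spans crop u 235–456 with its top at v 127. The jar is above it and nearly aligned. Now I fit the rim.

```bash
python3 - <<'E'
from h import *
from scipy.optimize import least_squares
d=dict(np.load("w7.npz"))
q=np.array([(235,230),(243,190),(270,155),(300,137),(345,127),(390,137),(420,155),(447,190),(456,230),(450,265)])/2.5+[180,100]
P=np.array([ray(d,u,v,12)[:2] for u,v in q])
r=least_squares(lambda x:np.hypot(*(P-x[:2]).T)-40,[657,165]);print(r.x,np.round(r.fun,1))
r=least_squares(lambda x:np.hypot(*(P-x[:2]).T)-x[2],[657,165,40]);print(r.x,np.round(r.fun,1))
print("jar mouth",ray(d,325,283,184),ray(d,322.6,283,184), 'floor', ray(d,(275+417)/2/2.5+180,(163+70)/2.5+100,5))
E
```

```text
[662.78484692 161.04846775] [-1.3 -0.3 -0.2 -0.3  0.2 -0.   0.2  0.1 -0.6 -1.5]
[661.54361138 161.58946521  38.913765  ] [-0.1  0.4  0.1 -0.3 -0.1 -0.3  0.1  0.4  0.2 -0.4]
jar mouth [657.34623175 167.23645399 184.        ] [657.12298085 166.27763772 184.        ] floor [661.59783434 161.83756533   5.        ]
```

Call:
{"fn": "step_arm", "kwargs": {
  "targets": [
    [[0.1,-0.08,-0.2,0,0,0,0.4],[0,0,-0.5,0,0,0,0.4],[0,0,-0.6,0,0,0,0.4],[0,0,-0.5,0,0,0,0.4],[0,0,-0.2,0,0,0,0.4]]
  ]
}}

```text
t: 12.68
ee_pos: [661.9, 160.3, 235.8]
orientation: [-0.359, -3.119, 0.001]
ft_force: [0.1, 0.2, -2.0]
width: 38.7
grasp_force: 29.5
```

Call:
{"fn": "step_arm", "kwargs": {
  "targets": [
    [[0,0,-0.1,0,0,0,0.4],[0,0,-0.06,0,0,0,0.4],[0,0,-0.02,0,0,0,0.4],[0,0,-0.02,0,0,0,0.4],[0,0,0,0,0,0,0.4]]
  ]
}}

```text
t: 13.3
ee_pos: [662.3, 160.7, 228.0]
orientation: [0.359, 3.121, 0.0]
ft_force: [-0.2, -0.4, -1.0]
width: 38.4
grasp_force: 29.5
```

Call:
{"fn": "step_arm", "kwargs": {
  "targets": [
    [[0,0,-0.01,0,0,0,0.4],[0,0,-0.01,0,0,0,0.4],[0,0,-0.01,0,0,0,0.4],[0,0,0,0,0,0,0.4],[0,0,0,0,0,0,0.4]]
  ]
}}

```text
t: 13.92
ee_pos: [662.5, 160.7, 227.3]
orientation: [0.358, 3.12, 0.0]
ft_force: [-1.0, -0.5, 7.0]
width: 38.6
grasp_force: 29.7
```

Call:
{"fn": "step_arm", "kwargs": {
  "targets": [
    [[0,0,0,0,0,0,0.55],[0,0,0,0,0,0,0.65],[0,0,0,0,0,0,0.7],[0,0,0.2,0,0,0,0.7],[0,0,0.4,0,0,0,0.75]]
  ]
}}

```text
t: 14.55
ee_pos: [662.0, 160.6, 256.5]
orientation: [-0.358, -3.12, 0.001]
ft_force: [-0.1, 1.2, 0.6]
width: 65.2
grasp_force: 0.0
```

Call:
{"fn": "step_arm", "kwargs": {
  "targets": [
    [[0,0,0.8,0,0,0,1],[-0.7,0.34,0.6,0,0,0,1],[-0.9,0.44,0,0,0,0,1],[-0.9,0.44,0,0,0,0,1],[-0.9,0.44,0,0,0,0,1]]
  ]
}}

```text
t: 15.18
ee_pos: [491.0, 244.3, 328.0]
orientation: [0.359, 3.119, 0.002]
ft_force: [0.5, 0.5, -0.7]
width: 88.1
grasp_force: 0.0
```

Call:
{"fn": "step_arm", "kwargs": {
  "targets": [
    [[-0.8,0.4,0,0,0,0,1],[0,0,0,0,0,0,1],[0,0,0,0,0,0,1],[0,0,0,0,0,0,1],[0,0,0,0,0,0,1]]
  ]
}}

```text
t: 15.8
ee_pos: [453.1, 263.3, 326.2]
orientation: [0.361, 3.121, 0.0]
ft_force: [-0.9, 0.3, -0.6]
width: 87.7
grasp_force: 0.0
```

```bash
python3 - <<'E'
from h import *
from scipy.optimize import least_squares
o=readout.get_obs(); print(o['t'],np.round(o['ee_pos'],1),o['width'],o['ft_force'])
d=get_image("wrist"); s=get_image("side"); np.savez("w8.npz",**d); np.savez("s8.npz",**s)
print(proj(d,[452,263.5,97]))
f=lambda h,r:(h[...,0]<12)&(h[...,1]>90)&(h[...,2]>120)
c=seg(d,(265,140,380,260),f);P=np.array([ray(d,u,v,97)[:2] for u,v in c],np.float32);print(cv2.minEnclosingCircle(P))
a=cv2.resize(d["pixels"][120:300,200:440],None,fx=2,fy=2); b=cv2.resize(s["pixels"][200:320,230:340],None,fx=3,fy=3)
im=np.zeros((360,800,3),np.uint8); im[:,:480]=a; im[:,470:800]=b[:360,:330]
cv2.imwrite("pics/w8.png",im[:,:,::-1])
E
```

```text
15.8 [453.1 263.3 326.2] 87.74895086155134 [-0.87918423  0.34279405 -0.56614554]
[320.50210407 223.07420193]Traceback (most recent call last):
  File "<stdin>", line 7, in <module>
  File "h.py", line 15, in seg
    c=max(cs,key=cv2.contourArea); return c.reshape(-1,2)+[u0,v0]
ValueError: max() iterable argument is empty
```

```bash
python3 - <<'E'
from h import *
d=dict(np.load("w8.npz")); s=dict(np.load("s8.npz")); w6=dict(np.load("w6.npz"))
for n,D in (("w6",w6),("w8",d)):
    th=np.linspace(0,2*np.pi,90); C=np.array([proj(D,[451.8+31*np.cos(a),263.6+31*np.sin(a),97]) for a in th]); 
    print(n,"pred rim u",C[:,0].min().round(1),C[:,0].max().round(1),"v",C[:,1].min().round(1),C[:,1].max().round(1))
im=d["pixels"]
cu=np.array(proj(d,[451.8,263.6,97])).round().astype(int);print(cu)
h=cv2.cvtColor(np.ascontiguousarray(im),cv2.COLOR_RGB2HSV)
print("row");
for u in range(250,392,4): print(u,im[cu[1],u].tolist(),h[cu[1],u,0],end="; ")
print("\ncol")
for v in range(150,300,4): print(v,im[v,cu[0]].tolist(),h[v,cu[0],0],end="; ")
E
```

```text
w6 pred rim u 279.0 360.8 v 161.5 240.6
w8 pred rim u 270.0 371.1 v 172.8 269.1
[321 223]
row
250 [193, 138, 72] 16; 254 [127, 86, 44] 15; 258 [124, 84, 43] 15; 262 [125, 87, 49] 15; 266 [126, 87, 50] 15; 270 [125, 82, 43] 14; 274 [204, 133, 75] 13; 278 [136, 87, 51] 13; 282 [140, 90, 56] 12; 286 [185, 118, 68] 13; 290 [185, 118, 68] 13; 294 [186, 120, 69] 13; 298 [177, 202, 166] 51; 302 [172, 206, 171] 59; 306 [170, 205, 170] 60; 310 [171, 205, 171] 60; 314 [170, 205, 170] 60; 318 [171, 205, 170] 59; 322 [169, 205, 169] 60; 326 [170, 205, 170] 60; 330 [170, 205, 169] 59; 334 [170, 205, 170] 60; 338 [173, 206, 172] 59; 342 [120, 145, 114] 54; 346 [129, 85, 53] 13; 350 [125, 84, 50] 14; 354 [125, 80, 47] 13; 358 [115, 76, 45] 13; 362 [110, 73, 44] 13; 366 [200, 131, 75] 13; 370 [152, 95, 56] 12; 374 [127, 82, 48] 13; 378 [211, 165, 78] 20; 382 [210, 150, 81] 16; 386 [213, 154, 82] 16; 390 [213, 153, 82] 16; 
col
150 [136, 84, 51] 12; 154 [138, 87, 50] 13; 158 [139, 88, 54] 12; 162 [128, 84, 51] 13; 166 [127, 81, 49] 12; 170 [143, 91, 53] 13; 174 [188, 124, 73] 13; 178 [200, 128, 73] 13; 182 [118, 141, 109] 52; 186 [117, 138, 108] 51; 190 [174, 209, 175] 61; 194 [172, 206, 172] 60; 198 [172, 205, 171] 59; 202 [172, 206, 171] 59; 206 [171, 205, 171] 60; 210 [171, 206, 170] 59; 214 [170, 205, 170] 60; 218 [171, 205, 170] 59; 222 [169, 205, 170] 61; 226 [169, 205, 170] 61; 230 [170, 205, 169] 59; 234 [180, 189, 150] 37; 238 [128, 84, 51] 13; 242 [128, 84, 52] 13; 246 [127, 84, 50] 13; 250 [114, 75, 47] 13; 254 [114, 75, 46] 13; 258 [115, 75, 47] 12; 262 [115, 75, 46] 13; 266 [138, 87, 55] 12; 270 [83, 56, 37] 12; 274 [87, 59, 33] 14; 278 [94, 62, 43] 11; 282 [92, 62, 41] 12; 286 [89, 58, 37] 12; 290 [130, 89, 51] 14; 294 [125, 86, 47] 15; 298 [131, 87, 47] 14;
```

The bowl rim is where I expected it (u≈272–372, v≈173–268), so it has not moved. Going down to grip it.

Call:
{"fn": "step_arm", "kwargs": {
  "targets": [
    [[-0.02,0.01,-0.4,0,0,0,1],[0,0,-0.5,0,0,0,1],[0,0,-0.4,0,0,0,1],[0,0,-0.24,0,0,0,1],[0,0,0,0,0,0,1]]
  ]
}}

```text
t: 16.52
ee_pos: [451.1, 264.0, 248.4]
orientation: [-0.359, -3.12, 0.002]
ft_force: [0.2, -0.8, 0.7]
width: 87.8
grasp_force: 0.0
```

Call:
{"fn": "step_arm", "kwargs": {
  "targets": [
    [[0,0,0,0,0,0,0.75],[0,0,0,0,0,0,0.6],[0,0,0,0,0,0,0.6],[0,0,0,0,0,0,0.6],[0,0,0,0,0,0,0.6]]
  ]
}}

```text
t: 17.15
ee_pos: [451.3, 264.2, 249.7]
orientation: [0.358, 3.121, 0.0]
ft_force: [-0.7, -1.2, 5.3]
width: 60.2
grasp_force: 30.0
```

Call:
{"fn": "step_arm", "kwargs": {
  "targets": [
    [[0,0,0.1,0,0,0,0.6],[0,0,0.3,0,0,0,0.6],[0,0,0.5,0,0,0,0.6],[0,0,0.5,0,0,0,0.6],[0,-0.4,0.4,0,0,0,0.6]]
  ]
}}

```text
t: 17.77
ee_pos: [451.4, 244.8, 341.2]
orientation: [0.356, 3.12, 0.002]
ft_force: [0.4, -0.5, -1.2]
width: 60.4
grasp_force: 30.0
```

Call:
{"fn": "step_arm", "kwargs": {
  "targets": [
    [[0,-0.8,0,0,0,0,0.6],[0,-0.95,0,0,0,0,0.6],[0,-0.95,0,0,0,0,0.6],[0,-0.95,0,0,0,0,0.6],[0,-0.95,0,0,0,0,0.6]]
  ]
}}

```text
t: 18.4
ee_pos: [451.1, 12.8, 340.1]
orientation: [0.358, 3.12, 0.0]
ft_force: [0.8, -0.1, -2.2]
width: 60.2
grasp_force: 30.0
```

Call:
{"fn": "step_arm", "kwargs": {
  "targets": [
    [[0,-0.95,0,0,0,0,0.6],[0,-0.95,0,0,0,0,0.6],[0,-0.95,0,0,0,0,0.6],[0,-0.95,0,0,0,0,0.6],[0,-0.95,0,0,0,0,0.6]]
  ]
}}

```text
t: 19.02
ee_pos: [451.0, -224.9, 340.1]
orientation: [0.359, 3.12, -0.0]
ft_force: [-0.0, 0.6, -1.5]
width: 60.4
grasp_force: 30.0
```

Call:
{"fn": "step_arm", "kwargs": {
  "targets": [
    [[0,-0.8,0,0,0,0,0.6],[0,-0.45,0,0,0,0,0.6],[0,0,0,0,0,0,0.6],[0,0,0,0,0,0,0.6],[0,0,0,0,0,0,0.6]]
  ]
}}

```text
t: 19.65
ee_pos: [451.3, -284.6, 339.2]
orientation: [-0.356, -3.121, -0.001]
ft_force: [0.1, 0.1, -1.5]
width: 60.0
grasp_force: 30.0
```

```bash
python3 - <<'E'
from h import *
from scipy.optimize import least_squares
o=readout.get_obs(); print(o['t'],np.round(o['ee_pos'],1),o['width'],o['ft_force'])
d=get_image("wrist"); s=get_image("side"); np.savez("w9.npz",**d); np.savez("s9.npz",**s)
cv2.imwrite("pics/w9.png",d["pixels"][:,:,::-1])
print("pred centre",proj(d,[445,-284,14]))
C=np.array([proj(d,[445+56*np.cos(a),-284+56*np.sin(a),14]) for a in np.linspace(0,6.28,60)]);print("pred",C.min(0),C.max(0))
green=lambda h,r:(h[...,0]>50)&(h[...,0]<95)&(h[...,1]>50)&(h[...,2]>60)
c=seg(d,(200,60,450,300),green);print(cv2.boundingRect(c.astype(np.int32)))
E
```

```text
19.65 [ 451.3 -284.6  339.2] 60.039280063387004 [ 0.08811912  0.13493029 -1.53800371]
pred centre [319.89092414 182.887949  ]
pred [255.48446903 116.75857125] [384.32422831 243.14921538]
(253, 124, 112, 102)
```

View pics/w9.png

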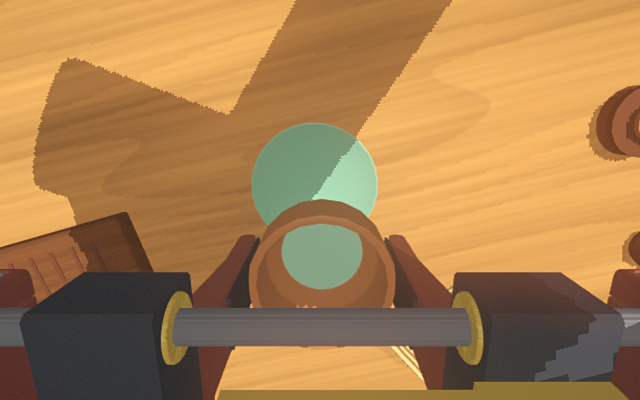

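The large saucer spans u 251–378 with its top at v≈122. The bowl is held above it, and the lid rests on its block at the right edge.

```bash
python3 - <<'E'
from h import *
from scipy.optimize import least_squares
d=dict(np.load("w9.npz")); h=cv2.cvtColor(np.ascontiguousarray(d["pixels"]),cv2.COLOR_RGB2HSV)
q=[]
for v in range(128,198,5):
    i=np.where((h[v,230:400,0]>40)&(h[v,230:400,0]<100))[0]+230; q+=[(i.min()-.5,v),(i.max()+.5,v)]
print(q)
P=np.array([ray(d,u,v,14)[:2] for u,v in q])
for R in (56,55,54): r=least_squares(lambda x:np.hypot(*(P-x[:2]).T)-R,[445,-284],loss="soft_l1");print(R,r.x,np.round(np.abs(r.fun).mean(),2))
r=least_squares(lambda x:np.hypot(*(P-x[:2]).T)-x[2],[445,-284,55],loss="soft_l1");print(r.x)
E
```

```text
[(np.float64(288.5), 128), (np.float64(338.5), 128), (np.float64(278.5), 133), (np.float64(348.5), 133), (np.float64(272.5), 138), (np.float64(354.5), 138), (np.float64(267.5), 143), (np.float64(360.5), 143), (np.float64(263.5), 148), (np.float64(364.5), 148), (np.float64(259.5), 153), (np.float64(368.5), 153), (np.float64(257.5), 158), (np.float64(370.5), 158), (np.float64(255.5), 163), (np.float64(372.5), 163), (np.float64(253.5), 168), (np.float64(374.5), 168), (np.float64(252.5), 173), (np.float64(375.5), 173), (np.float64(251.5), 178), (np.float64(376.5), 178), (np.float64(251.5), 183), (np.float64(376.5), 183), (np.float64(251.5), 188), (np.float64(376.5), 188), (np.float64(251.5), 193), (np.float64(376.5), 193)]
56 [ 449.39222858 -290.22104356] 0.67
55 [ 447.91474625 -289.89819435] 0.24
54 [ 446.44068948 -289.54515061] 0.36
[ 447.43980232 -289.78785144   54.67897834]
```

Call:
{"fn": "step_arm", "kwargs": {
  "targets": [
    [[-0.08,-0.1,-0.3,0,0,0,0.6],[0,0,-0.6,0,0,0,0.6],[0,0,-0.8,0,0,0,0.6],[0,0,-0.6,0,0,0,0.6],[0,0,-0.3,0,0,0,0.6]]
  ]
}}

```text
t: 20.38
ee_pos: [446.3, -290.4, 206.8]
orientation: [-0.358, -3.118, -0.002]
ft_force: [0.3, 1.2, -0.9]
width: 59.8
grasp_force: 30.0
```

Call:
{"fn": "step_arm", "kwargs": {
  "targets": [
    [[0,0,-0.1,0,0,0,0.6],[0,0,-0.02,0,0,0,0.6],[0,0,-0.02,0,0,0,0.6],[0,0,-0.02,0,0,0,0.6],[0,0,0,0,0,0,0.6]]
  ]
}}

```text
t: 21.0
ee_pos: [447.3, -290.9, 201.6]
orientation: [0.358, 3.12, -0.001]
ft_force: [0.8, 1.1, -0.6]
width: 60.8
grasp_force: 30.0
```

Call:
{"fn": "step_arm", "kwargs": {
  "targets": [
    [[0,0,-0.01,0,0,0,0.6],[0,0,-0.01,0,0,0,0.6],[0,0,-0.01,0,0,0,0.6],[0,0,0,0,0,0,0.6],[0,0,0,0,0,0,0.6]]
  ]
}}

```text
t: 21.62
ee_pos: [447.2, -290.8, 199.7]
orientation: [-0.359, -3.121, -0.0]
ft_force: [-0.5, 0.7, 1.2]
width: 60.0
grasp_force: 30.0
```

Call:
{"fn": "step_arm", "kwargs": {
  "targets": [
    [[0,0,-0.01,0,0,0,0.6],[0,0,0,0,0,0,0.7],[0,0,0,0,0,0,0.8],[0,0,0.1,0,0,0,0.8],[0,0,0.3,0,0,0,0.8]]
  ]
}}

```text
t: 22.25
ee_pos: [447.0, -290.7, 219.3]
orientation: [-0.358, -3.12, -0.001]
ft_force: [-0.6, -0.9, 0.2]
width: 70.4
grasp_force: 0.0
```

Call:
{"fn": "step_arm", "kwargs": {
  "targets": [
    [[0,0,0.7,0,0,0,0.8],[0,0,0.9,0,0,0,0.9],[0,0.5,0.8,0,0,0,1],[0,0.95,0,0,0,0.9,1],[0,0.95,0,0,0,0.9,1]]
  ]
}}

```text
t: 22.88
ee_pos: [447.1, -169.8, 341.0]
orientation: [0.16, 3.135, -0.001]
ft_force: [-0.8, 0.1, 0.2]
width: 87.6
grasp_force: 0.0
```

Call:
{"fn": "step_arm", "kwargs": {
  "targets": [
    [[0.05,0.95,0,0,0,0.9,1],[0.05,0.95,0,0,0,0.9,1],[0.05,0.95,0,0,0,0.9,1],[0.05,0.95,0,0,0,0.9,1],[0.05,0.95,0,0,0,0.9,1]]
  ]
}}

```text
t: 23.5
ee_pos: [459.6, 68.3, 340.3]
orientation: [-0.334, 3.122, -0.0]
ft_force: [0.3, 0.1, 0.2]
width: 88.1
grasp_force: 0.0
```

Call:
{"fn": "step_arm", "kwargs": {
  "targets": [
    [[0.05,0.95,0,0,0,0.5,1],[0,0.95,0,0,0,0,1],[0,0.95,0,0,0,0,1],[0,0.2,0,0,0,0,1],[0,0,0,0,0,0,1]]
  ]
}}

```text
t: 24.12
ee_pos: [462.0, 219.3, 339.6]
orientation: [-0.388, 3.117, -0.0]
ft_force: [-1.0, -0.2, 0.8]
width: 87.9
grasp_force: 0.0
```

```bash
python3 - <<'E'
from h import *
from scipy.spatial.transform import Rotation as Ro
o=readout.get_obs(); print(o['t'],np.round(o['ee_pos'],1),o['width'],np.round(o['qpos'],2))
y=Ro.from_rotvec(o['orientation']).as_matrix()[:,1]; print("finger line deg",np.degrees(np.arctan2(y[1],y[0])))
d=get_image("wrist"); np.savez("w10.npz",**d); cv2.imwrite("pics/w10.png",d["pixels"][:,:,::-1])
a=np.radians(14.2);R=np.array([[np.cos(a),-np.sin(a)],[np.sin(a),np.cos(a)]])
C=[proj(d,[*(R@[x,yy]+[462.5,267]),55]) for x,yy in [(-50,-31),(50,-31),(50,31),(-50,31)]];print(np.round(C,1))
# segment caddy (dark brown) near
h=cv2.cvtColor(np.ascontiguousarray(d["pixels"]),cv2.COLOR_RGB2HSV)
for v in range(120,260,10): print(v,[ (u,*d["pixels"][v,u].tolist()) for u in range(272,372,12)] if v in(160,200) else "")
s=get_image("side");np.savez("s10.npz",**s)
E
```

```text
24.125 [462.  219.3 339.6] 87.88080182069181 [ 0.42  0.35  1.93 -0.    0.86 -1.4 ]
finger line deg 104.17374791106968
[[341.9 151.6]
 [340.2 275.5]
 [416.8 275.4]
 [426.1 151.5]]
120 
130 
140 
150 
160 [(272, 89, 193, 89), (284, 85, 192, 86), (296, 217, 152, 83), (308, 197, 141, 73), (320, 134, 91, 46), (332, 141, 96, 53), (344, 148, 93, 57), (356, 143, 87, 50), (368, 143, 92, 53)]
170 
180 
190 
200 [(272, 145, 99, 53), (284, 145, 101, 56), (296, 148, 101, 51), (308, 218, 159, 85), (320, 141, 95, 50), (332, 133, 90, 49), (344, 144, 89, 54), (356, 137, 85, 48), (368, 136, 82, 48)]
210 
220 
230 
240 
250
```

Call:
{"fn": "step_arm", "kwargs": {
  "targets": [
    [[0.01,0.95,0,0,0,0,1],[0,0,0,0,0,0,1],[0,0,0,0,0,0,1],[0,0,0,0,0,0,1],[0,0,0,0,0,0,1]]
  ]
}}

```text
t: 24.85
ee_pos: [462.8, 265.9, 339.2]
orientation: [0.384, -3.118, 0.0]
ft_force: [0.0, -0.2, 0.6]
width: 88.1
grasp_force: 0.0
```

```bash
python3 - <<'E'
from h import *
o=readout.get_obs(); print(o['t'],np.round(o['ee_pos'],1),o['width'])
d=get_image("wrist"); np.savez("w11.npz",**d); cv2.imwrite("pics/w11.png",d["pixels"][:,:,::-1])
a=np.radians(14.2);R=np.array([[np.cos(a),-np.sin(a)],[np.sin(a),np.cos(a)]])
C=[proj(d,[*(R@[x,yy]+[462.5,267]),55]) for x,yy in [(-50,-31),(50,-31),(50,31),(-50,31)]];print(np.round(C,1))
L=cv2.cvtColor(np.ascontiguousarray(d["pixels"]),cv2.COLOR_RGB2LAB).astype(int)
for v in (170,190,210,230): print(v,"L",[(u,L[v,u].tolist()) for u in range(264,294,3)],"\n R",[(u,L[v,u].tolist()) for u in range(344,374,3)])
print([(v,L[v,320].tolist()) for v in range(140,166,3)]);print([(v,L[v,320].tolist()) for v in range(262,292,3)])
E
```

```text
24.85 [462.8 265.9 339.2] 88.10395420178409
[[280.1 135.3]
 [284.3 262.2]
 [361.9 261.9]
 [365.4 135. ]]
170 L [(264, [115, 141, 162]), (267, [115, 141, 160]), (270, [111, 142, 160]), (273, [112, 140, 162]), (276, [112, 142, 162]), (279, [115, 142, 160]), (282, [104, 146, 157]), (285, [110, 148, 158]), (288, [106, 146, 157]), (291, [107, 145, 158])] 
 R [(344, [113, 147, 159]), (347, [110, 146, 158]), (350, [109, 147, 158]), (353, [112, 147, 157]), (356, [111, 146, 160]), (359, [107, 145, 158]), (362, [123, 144, 164]), (365, [161, 144, 173]), (368, [162, 144, 171]), (371, [163, 144, 169])]
190 L [(264, [122, 141, 161]), (267, [121, 142, 161]), (270, [119, 142, 161]), (273, [119, 142, 160]), (276, [116, 143, 162]), (279, [114, 143, 160]), (282, [86, 145, 155]), (285, [108, 147, 158]), (288, [106, 146, 158]), (291, [101, 146, 158])] 
 R [(344, [112, 147, 157]), (347, [108, 145, 156]), (350, [110, 147, 158]), (353, [109, 148, 158]), (356, [108, 147, 158]), (359, [105, 145, 156]), (362, [172, 144, 174]), (365, [174, 143, 175]), (368, [176, 142, 175]), (371, [174, 143, 173])]
210 L [(264,
[... 720 characters left out ...]
 R [(344, [112, 147, 158]), (347, [114, 146, 158]), (350, [112, 147, 159]), (353, [112, 145, 158]), (356, [107, 147, 157]), (359, [97, 146, 157]), (362, [179, 143, 176]), (365, [175, 143, 175]), (368, [174, 143, 174]), (371, [173, 143, 173])]
[(140, [111, 146, 157]), (143, [109, 146, 158]), (146, [108, 146, 157]), (149, [106, 148, 157]), (152, [107, 146, 157]), (155, [107, 146, 157]), (158, [106, 147, 156]), (161, [108, 146, 157]), (164, [105, 147, 155])]
[(262, [169, 143, 174]), (265, [166, 143, 173]), (268, [161, 143, 170]), (271, [168, 143, 172]), (274, [164, 143, 172]), (277, [171, 143, 173]), (280, [170, 144, 172]), (283, [172, 143, 172]), (286, [168, 142, 174]), (289, [167, 143, 171])]
```

Call:
{"fn": "step_arm", "kwargs": {
  "targets": [
    [[0,0,-0.5,0,0,0,1],[0,0,-0.7,0,0,0,1],[0,0,-0.8,0,0,0,1],[0,0,-0.6,0,0,0,1],[0,0,-0.34,0,0,0,1]]
  ]
}}

```text
t: 25.52
ee_pos: [462.5, 266.3, 190.8]
orientation: [0.385, -3.116, 0.001]
ft_force: [-0.0, 0.2, -0.8]
width: 87.7
grasp_force: 0.0
```

Call:
{"fn": "step_arm", "kwargs": {
  "targets": [
    [[0,0,0,0,0,0,0.9],[0,0,0,0,0,0,0.75],[0,0,0,0,0,0,0.6],[0,0,0,0,0,0,0.6],[0,0,0,0,0,0,0.6]]
  ]
}}

```text
t: 26.15
ee_pos: [463.2, 266.9, 193.3]
orientation: [-0.385, 3.116, 0.001]
ft_force: [-0.4, -1.7, 7.0]
width: 62.2
grasp_force: 30.0
```

Call:
{"fn": "step_arm", "kwargs": {
  "targets": [
    [[0,0,0.1,0,0,0,0.6],[0,0,0.3,0,0,0,0.6],[0,0,0.6,0,0,0,0.6],[0,0,0.6,0,0,0,0.6],[0,0,0.6,0,0,0,0.6]]
  ]
}}

```text
t: 26.78
ee_pos: [462.5, 266.6, 303.9]
orientation: [-0.385, 3.118, 0.0]
ft_force: [0.4, -0.3, -2.7]
width: 61.9
grasp_force: 30.0
```

Call:
{"fn": "step_arm", "kwargs": {
  "targets": [
    [[0.3,-0.4,0,0,0,0,0.6],[0.55,-0.85,0,0,0,0.75,0.6],[0.55,-0.85,0,0,0,0.75,0.6],[0.55,-0.85,0,0,0,0.75,0.6],[0.55,-0.85,0,0,0,0.75,0.6]]
  ]
}}

```text
t: 27.4
ee_pos: [588.3, 75.2, 303.1]
orientation: [-0.712, 3.059, 0.0]
ft_force: [0.4, 0.6, -2.8]
width: 61.7
grasp_force: 30.0
```

Call:
{"fn": "step_arm", "kwargs": {
  "targets": [
    [[0.55,-0.85,0,0,0,0.75,0.6],[0.55,-0.85,0,0,0,0,0.6],[0.55,-0.9,0,0,0,0,0.6],[0.55,-0.9,0,0,0,0,0.6],[0.48,-0.85,0,0,0,0,0.6]]
  ]
}}

```text
t: 28.02
ee_pos: [722.3, -142.4, 303.0]
orientation: [-0.789, 3.041, 0.0]
ft_force: [1.0, 0.3, -2.1]
width: 61.9
grasp_force: 30.0
```

Call:
{"fn": "step_arm", "kwargs": {
  "targets": [
    [[0,0,0,0,0,0,0.6],[0,0,0,0,0,0,0.6],[0,0,0,0,0,0,0.6],[0,0,0,0,0,0,0.6],[0,0,0,0,0,0,0.6]]
  ]
}}

```text
t: 28.65
ee_pos: [721.6, -140.0, 302.4]
orientation: [0.79, -3.041, -0.0]
ft_force: [-1.4, 0.9, -3.5]
width: 62.2
grasp_force: 30.0
```

```bash
python3 - <<'E'
from h import *
from scipy.spatial.transform import Rotation as Ro
o=readout.get_obs(); print(o['t'],np.round(o['ee_pos'],1),o['width'],np.round(o['qpos'],2))
y=Ro.from_rotvec(o['orientation']).as_matrix()[:,1]; print("line",np.degrees(np.arctan2(y[1],y[0])))
d=get_image("wrist"); np.savez("w12.npz",**d); cv2.imwrite("pics/w12.png",d["pixels"][:,:,::-1])
f=np.radians(29.3);R=np.array([[np.cos(f),-np.sin(f)],[np.sin(f),np.cos(f)]])
print("pred corners",np.round([proj(d,[*(R@q+[660,-175]),4]) for q in [(-75,-52),(75,-52),(75,52),(-75,52)]],1))
E
```

```text
28.65 [ 721.6 -140.   302.4] 62.20573949051103 [-0.21  0.69  1.42  0.    1.03 -2.29]
line 119.14363506979248
pred corners [[245.7  -6.3]
 [256.6 202.1]
 [385.9 201.7]
 [395.3  -6.8]]
```

View pics/w12.png

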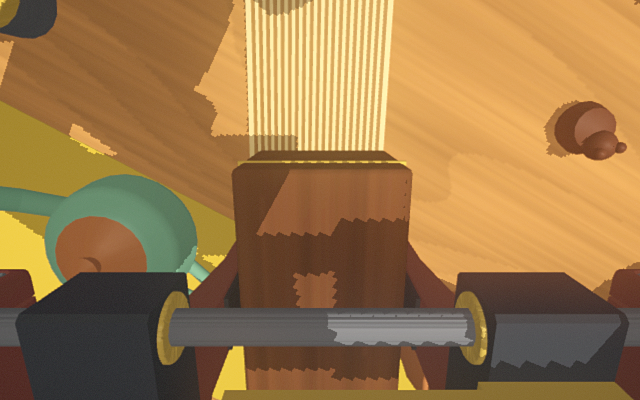

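The mat's ribs run straight up the picture: its left edge goes from (245,0) to (250,150) and its right edge from (393,0) to (385,150). That puts it within ~2 mm and 1° of my estimate. The caddy is aligned. Next I move over the mat and check its short edge numerically.

Call:
{"fn": "step_arm", "kwargs": {
  "targets": [
    [[-0.6,-0.37,0,0,0,0,0.6],[-0.6,-0.37,0,0,0,0,0.6],[0,0,0,0,0,0,0.6],[0,0,0,0,0,0,0.6],[0,0,0,0,0,0,0.6]]
  ]
}}

```text
t: 29.32
ee_pos: [662.6, -177.3, 302.3]
orientation: [-0.79, 3.04, -0.001]
ft_force: [0.4, 0.6, -2.0]
width: 62.3
grasp_force: 30.0
```

```bash
python3 - <<'E'
from h import *
o=readout.get_obs(); print(o['t'],np.round(o['ee_pos'],1))
d=get_image("wrist"); np.savez("w13.npz",**d); cv2.imwrite("pics/w13.png",d["pixels"][:,:,::-1])
f=np.radians(29.3);R=np.array([[np.cos(f),-np.sin(f)],[np.sin(f),np.cos(f)]])
print("pred corners",np.round([proj(d,[*(R@q+[661,-177]),4]) for q in [(-75,-52),(75,-52),(75,52),(-75,52)]],1))
L=cv2.cvtColor(np.ascontiguousarray(d["pixels"]),cv2.COLOR_RGB2LAB).astype(int)
for u0,u1 in((275,295),(300,320),(345,365)): print(u0,[(v,*np.round(L[v,u0:u1].mean(0)).astype(int),int(L[v,u0:u1,0].std())) for v in range(50,140,4)])
for v in (120,140): print(v,[(u,*L[v-3:v+4,u].mean(0).astype(int)) for u in list(range(230,266,3))+list(range(376,406,3))])
E
```

```text
29.325 [ 662.6 -177.3  302.3]
pred corners [[253.1  97.8]
 [262.5 280.5]
 [384.2 280.1]
 [392.6  97.2]]
275 [(50, np.int64(144), np.int64(144), np.int64(167), 2), (54, np.int64(146), np.int64(144), np.int64(167), 4), (58, np.int64(159), np.int64(143), np.int64(170), 18), (62, np.int64(183), np.int64(142), np.int64(174), 28), (66, np.int64(204), np.int64(141), np.int64(178), 3), (70, np.int64(201), np.int64(142), np.int64(177), 1), (74, np.int64(200), np.int64(142), np.int64(177), 1), (78, np.int64(202), np.int64(141), np.int64(177), 1), (82, np.int64(202), np.int64(141), np.int64(177), 1), (86, np.int64(200), np.int64(142), np.int64(177), 3), (90, np.int64(198), np.int64(141), np.int64(177), 2), (94, np.int64(197), np.int64(142), np.int64(177), 1), (98, np.int64(238), np.int64(125), np.int64(164), 12), (102, np.int64(217), np.int64(130), np.int64(168), 28), (106, np.int64(218), np.int64(130), np.int64(168), 28), (110, np.int64(218), np.int64(130), np.int64(168), 27), (114, np.int64(218), np.int64(130), np.int64(168), 28), (118, np.int64(218), np.int64(130), np.int64(168), 28), (122, 
[... 4407 characters left out ...]
64(142), np.int64(165)), (257, np.int64(186), np.int64(130), np.int64(162)), (260, np.int64(190), np.int64(129), np.int64(162)), (263, np.int64(131), np.int64(140), np.int64(164)), (376, np.int64(207), np.int64(134), np.int64(170)), (379, np.int64(223), np.int64(131), np.int64(168)), (382, np.int64(233), np.int64(126), np.int64(164)), (385, np.int64(194), np.int64(138), np.int64(172)), (388, np.int64(251), np.int64(118), np.int64(159)), (391, np.int64(221), np.int64(134), np.int64(170)), (394, np.int64(202), np.int64(141), np.int64(177)), (397, np.int64(202), np.int64(141), np.int64(177)), (400, np.int64(200), np.int64(141), np.int64(176)), (403, np.int64(199), np.int64(141), np.int64(176))]
```

The mat's short edge is at v≈97 and its sides at u≈255/392, both as predicted, so the TCP is over its middle. Now I lower the caddy.

Call:
{"fn": "step_arm", "kwargs": {
  "targets": [
    [[0,0,-0.3,0,0,0,0.6],[0,0,-0.6,0,0,0,0.6],[0,0,-0.6,0,0,0,0.6],[0,0,-0.3,0,0,0,0.6],[0,0,-0.16,0,0,0,0.6]]
  ]
}}

```text
t: 30.0
ee_pos: [661.6, -177.6, 202.9]
orientation: [0.789, -3.04, -0.001]
ft_force: [0.1, -0.9, -1.5]
width: 61.8
grasp_force: 30.0
```

Call:
{"fn": "step_arm", "kwargs": {
  "targets": [
    [[0,0,-0.08,0,0,0,0.6],[0,0,-0.02,0,0,0,0.6],[0,0,-0.02,0,0,0,0.6],[0,0,-0.02,0,0,0,0.6],[0,0,0,0,0,0,0.6]]
  ]
}}

```text
t: 30.62
ee_pos: [661.8, -177.8, 197.5]
orientation: [-0.789, 3.041, -0.0]
ft_force: [0.7, -0.1, -2.1]
width: 62.1
grasp_force: 30.0
```

Call:
{"fn": "step_arm", "kwargs": {
  "targets": [
    [[0,0,-0.01,0,0,0,0.6],[0,0,-0.01,0,0,0,0.6],[0,0,-0.01,0,0,0,0.6],[0,0,0,0,0,0,0.6],[0,0,0,0,0,0,0.6]]
  ]
}}

```text
t: 31.25
ee_pos: [661.8, -177.9, 197.4]
orientation: [-0.789, 3.041, -0.0]
ft_force: [-6.0, 0.8, 11.0]
width: 61.7
grasp_force: 30.0
```

Call:
{"fn": "step_arm", "kwargs": {
  "targets": [
    [[0,0,0,0,0,0,0.75],[0,0,0,0,0,0,0.9],[0,0,0,0,0,0,1],[0,0,0.2,0,0,0,1],[0,0,0.6,0,0,0,1]]
  ]
}}

```text
t: 31.88
ee_pos: [661.1, -177.6, 234.9]
orientation: [0.788, -3.038, -0.003]
ft_force: [0.4, 0.4, -0.1]
width: 88.0
grasp_force: 0.0
```

Call:
{"fn": "step_arm", "kwargs": {
  "targets": [
    [[0,0,0.9,0,0,0,1],[0,0,0.9,0,0,0,1],[0,0,0.9,0,0,0,1],[0,0,0,0,0,0,1],[0,0,0,0,0,0,1]]
  ]
}}

```text
t: 32.5
ee_pos: [661.4, -177.7, 370.7]
orientation: [0.789, -3.041, -0.0]
ft_force: [0.2, 0.2, 0.1]
width: 87.5
grasp_force: 0.0
```

```bash
python3 - <<'E'
from h import *
from scipy.ndimage import label
o=readout.get_obs(); print(o['t'],np.round(o['ee_pos'],1),o['ft_force'])
d=get_image("wrist"); s=get_image("side"); t=get_image("top")
for n,D in zip("wst",(d,s,t)): np.savez(f"e{n}.npz",**D); cv2.imwrite(f"pics/e{n}.png",D["pixels"][:,:,::-1])
f=np.radians(29.3);R=np.array([[np.cos(f),-np.sin(f)],[np.sin(f),np.cos(f)]])
print("pred caddy",np.round([proj(d,[*(R@q+[661,-177]),59]) for q in [(-50,-31),(50,-31),(50,31),(-50,31)]],1))
dark=lambda h,r:(r[...,0]<175)&(h[...,0]<14)
c=seg(d,(240,80,400,300),dark).astype(np.int32);r=cv2.minAreaRect(c);print("caddy blob",np.round(cv2.boxPoints(r),1).tolist())
# jar & bowl: top-view comparisons, saucer vs thing
def prof(D,c,du,half): 
    v=int(round(c[1])); return [(u,*D["pixels"][v,u].tolist()) for u in range(int(c[0])-half,int(c[0])+half,du)]
for n,p in dict(jar=(662,161.3,73),bowl=(447.3,-290,47),lid=(455,-8,43)).items():
    print(n,"side",proj(s,p).round(1),"top",proj(t,p).round(1))
E
```

```text
32.5 [ 661.4 -177.7  370.7] [0.21893827 0.16729553 0.08926174]
pred caddy [[283.7 132.5]
 [287.3 248.8]
 [358.3 248.5]
 [361.  132.2]]
caddy blob [[285.0, 134.0], [359.0, 134.0], [359.0, 247.0], [285.0, 247.0]]
jar side [268.2 239.8] top [265.3 170.8]
bowl side [439.1 156.6] top [459.8 259.6]
lid side [393.6 231.6] top [338.3 258.1]
```

The caddy blob matches the centred prediction within 2 px. I'll check the other three numerically from above.

Call:
{"fn": "step_arm", "kwargs": {
  "targets": [
    [[-0.86,-0.45,0,0,0,0,1],[-0.86,-0.45,0,0,0,0,1],[-0.86,-0.45,0,0,0,0,1],[-0.86,-0.45,0,0,0,0,1],[-0.86,-0.45,0,0,0,0,1]]
  ]
}}

```text
t: 33.28
ee_pos: [459.7, -263.4, 368.1]
orientation: [0.725, -3.024, 0.051]
ft_force: [-0.7, -0.3, -0.2]
width: 87.9
grasp_force: 0.0
```

Call:
{"fn": "step_arm", "kwargs": {
  "targets": [
    [[0,0,0,0,0,0,1],[0,0,0,0,0,0,1],[0,0,0,0,0,0,1],[0,0,0,0,0,0,1],[0,0,0,0,0,0,1]]
  ]
}}

```text
t: 33.9
ee_pos: [461.6, -262.9, 369.0]
orientation: [0.729, -3.025, 0.052]
ft_force: [-0.2, 0.7, 1.2]
width: 88.2
grasp_force: 0.0
```

```bash
cat > chk.py <<'E'
from h import *
from scipy.optimize import least_squares
def fitc(D,pts,z):
    P=np.array([ray(D,u,v,z)[:2] for u,v in pts]); r=least_squares(lambda x:np.hypot(*(P-x[:2]).T)-x[2],[*P.mean(0),30],loss="soft_l1"); return r.x.round(1)
def hullc(D,m,z):
    n,l,st,_=cv2.connectedComponentsWithStats(m.astype(np.uint8)); k=1+st[1:,4].argmax(); print(" bbox",st[k].tolist())
    c,_=cv2.findContours((l==k).astype(np.uint8),cv2.RETR_EXTERNAL,cv2.CHAIN_APPROX_NONE); h=cv2.convexHull(c[0]).reshape(-1,2); return fitc(D,h,z)
E
python3 - <<'E'
from chk import *
o=readout.get_obs(); print(np.round(o['ee_pos'],1))
d=get_image("wrist"); np.savez("eb.npz",**d); cv2.imwrite("pics/eb.png",d["pixels"][:,:,::-1])
h=cv2.cvtColor(np.ascontiguousarray(d["pixels"]),cv2.COLOR_RGB2HSV).astype(int)
w=np.zeros(h.shape[:2],bool); w[60:300,240:400]=1
g=(h[...,0]>35)&(h[...,0]<100)&w
print("saucer",hullc(d,g,14))
hull=cv2.convexHull(np.argwhere(g)[:,::-1].astype(np.int32)); disc=cv2.fillConvexPoly(np.zeros(g.shape,np.uint8),hull,1)>0
print("bowl",hullc(d,disc&~g,47))
E
```

```text
[ 461.6 -262.9  369. ]
 bbox [255, 111, 116, 115, 6411]
saucer [ 447.5 -290.    54.8]
 bbox [274, 138, 72, 72, 2630]
bowl [ 447.7 -290.6   30.8]
```

Call:
{"fn": "step_arm", "kwargs": {
  "targets": [
    [[0,0.9,0,0,0,0,1],[0,0.9,0,0,0,0,1],[0,0.9,0,0,0,0,1],[0,0.9,0,0,0,0,1],[0,0.9,0,0,0,0,1]]
  ]
}}

```text
t: 34.58
ee_pos: [461.2, -36.6, 369.3]
orientation: [0.728, -3.026, 0.052]
ft_force: [-0.2, 0.1, 0.7]
width: 87.7
grasp_force: 0.0
```

Call:
{"fn": "step_arm", "kwargs": {
  "targets": [
    [[0.16,0.6,0,0,0,0,1],[0,0.5,0,0,0,0,1],[0,0,0,0,0,0,1],[0,0,0,0,0,0,1],[0,0,0,0,0,0,1]]
  ]
}}

```text
t: 35.2
ee_pos: [469.2, 16.2, 369.1]
orientation: [0.726, -3.026, 0.052]
ft_force: [0.2, 0.8, 0.0]
width: 87.5
grasp_force: 0.0
```

```bash
python3 - <<'E'
from chk import *
o=readout.get_obs(); print(np.round(o['ee_pos'],1))
d=get_image("wrist"); np.savez("el.npz",**d); cv2.imwrite("pics/el.png",d["pixels"][:,:,::-1])
print("pred rest",proj(d,[455,-8,18]).round(1),"lid disc",proj(d,[455,-8,27]).round(1))
c=proj(d,[455,-8,27]).round().astype(int); im=d["pixels"]
print([(u,*im[c[1],u].tolist()) for u in range(c[0]-44,c[0]+45,4)]);print([(v,*im[v,c[0]].tolist()) for v in range(c[1]-44,c[1]+45,4)])
E
```

```text
[469.2  16.2 369.1]
pred rest [315.2 171.6] lid disc [314.7 173. ]
[(271, 148, 100, 54), (275, 145, 98, 50), (279, 143, 96, 50), (283, 152, 102, 56), (287, 102, 62, 39), (291, 136, 84, 56), (295, 110, 68, 44), (299, 212, 140, 82), (303, 147, 91, 52), (307, 142, 88, 51), (311, 211, 141, 81), (315, 217, 149, 90), (319, 223, 155, 98), (323, 193, 127, 75), (327, 214, 145, 83), (331, 217, 147, 88), (335, 144, 93, 61), (339, 147, 93, 63), (343, 148, 94, 64), (347, 203, 144, 80), (351, 215, 153, 82), (355, 208, 148, 80), (359, 208, 149, 82)]
[(129, 220, 161, 87), (133, 215, 155, 83), (137, 218, 156, 81), (141, 147, 95, 64), (145, 145, 93, 62), (149, 144, 92, 62), (153, 147, 96, 67), (157, 218, 147, 87), (161, 213, 144, 83), (165, 216, 147, 88), (169, 194, 126, 71), (173, 217, 149, 90), (177, 212, 140, 83), (181, 209, 139, 77), (185, 211, 139, 78), (189, 213, 141, 81), (193, 141, 89, 56), (197, 140, 87, 54), (201, 140, 86, 54), (205, 212, 152, 80), (209, 213, 153, 81), (213, 203, 145, 74), (217, 207, 147, 77)]
```

Call:
{"fn": "step_arm", "kwargs": {
  "targets": [
    [[0.9,0.7,0,0,0,0,1],[0.9,0.7,0,0,0,0,1],[0.9,0.7,0,0,0,0,1],[0.9,0.7,0,0,0,0,1],[0.54,0.6,0,0,0,0,1]]
  ]
}}

```text
t: 35.88
ee_pos: [678.2, 187.4, 368.8]
orientation: [0.727, -3.026, 0.052]
ft_force: [0.1, 0.3, 0.5]
width: 87.6
grasp_force: 0.0
```

Call:
{"fn": "step_arm", "kwargs": {
  "targets": [
    [[0,0,0,0,0,0,1],[0,0,0,0,0,0,1],[0,0,0,0,0,0,1],[0,0,0,0,0,0,1],[0,0,0,0,0,0,1]]
  ]
}}

```text
t: 36.5
ee_pos: [676.1, 186.5, 369.5]
orientation: [0.727, -3.026, 0.052]
ft_force: [0.2, -0.3, -1.0]
width: 88.2
grasp_force: 0.0
```

```bash
python3 - <<'E'
from chk import *
o=readout.get_obs(); print(np.round(o['ee_pos'],1))
d=get_image("wrist"); np.savez("ej.npz",**d); cv2.imwrite("pics/ej.png",d["pixels"][:,:,::-1])
for n,z,r in(("saucer",12,40),("floor",5,27),("mouth out",73,18),("mouth in",73,14),("wall",65,22)):
    C=np.array([proj(d,[662+r*np.cos(a),161.3+r*np.sin(a),z]) for a in np.linspace(0,6.28,60)]); print(n,C.min(0).round(1),C.max(0).round(1))
c=proj(d,[662,161.3,73]).round().astype(int); im=d["pixels"]; print(c)
print([(u,*im[c[1],u].tolist()) for u in range(c[0]-56,c[0]+57,3)]);print([(v,*im[v,c[0]].tolist()) for v in range(c[1]-66,c[1]+50,3)])
E
```

```text
[676.1 186.5 369.5]
saucer [272.8 127.5] [356.4 210.8]
floor [287.2 141.3] [342.5 196.3]
mouth out [288.2 158. ] [333.8 203. ]
mouth in [293.3 163.1] [328.7 198.1]
wall [284.5 151.9] [338.6 205.5]
[311 181]
[(255, 142, 98, 49), (258, 140, 97, 52), (261, 139, 95, 52), (264, 142, 97, 54), (267, 144, 100, 55), (270, 148, 102, 57), (273, 145, 99, 56), (276, 120, 117, 82), (279, 99, 125, 96), (282, 98, 119, 88), (285, 96, 112, 85), (288, 105, 131, 100), (291, 89, 101, 76), (294, 87, 105, 76), (297, 96, 117, 89), (300, 97, 120, 91), (303, 99, 122, 92), (306, 101, 126, 95), (309, 109, 135, 103), (312, 110, 135, 105), (315, 108, 133, 103), (318, 108, 132, 102), (321, 101, 122, 92), (324, 97, 117, 86), (327, 141, 183, 144), (330, 154, 197, 158), (333, 134, 171, 134), (336, 156, 198, 160), (339, 136, 174, 137), (342, 134, 169, 133), (345, 137, 172, 134), (348, 135, 172, 135), (351, 138, 177, 138), (354, 198, 171, 118), (357, 210, 152, 83), (360, 214, 156, 85), (363, 215, 155, 82), (366, 216, 157, 87)]
[(115, 204, 148, 79), (118, 210, 151, 80), (121, 212, 155, 83), (124, 213, 153, 83), (127, 212, 153, 79), (130, 145, 190, 152), (133, 141, 179, 139), (136, 141, 179, 140), (139, 141, 179, 141), (142, 141, 181, 142), (145, 158, 200, 163), (148, 96, 112, 84), (151, 96, 112, 83), (154, 122, 157, 121), (157, 128, 163, 127), (160, 163, 205, 168), (163, 104, 129, 97), (166, 107, 133, 101), (169, 106, 132, 102), (172, 108, 131, 103), (175, 106, 133, 101), (178, 110, 136, 107), (181, 108, 133, 103), (184, 100, 122, 94), (187, 97, 120, 89), (190, 89, 107, 80), (193, 93, 109, 82), (196, 91, 105, 79), (199, 113, 137, 108), (202, 93, 106, 78), (205, 147, 191, 152), (208, 158, 202, 167), (211, 211, 150, 78), (214, 207, 149, 82), (217, 207, 148, 82), (220, 202, 143, 77), (223, 205, 148, 79), (226, 200, 144, 79), (229, 199, 141, 76)]
```

Everything is concentric within about 2 mm: bowl to saucer 0.6 mm, and lid and jar within 1–2 px. The arm is clear of it all. Handing in.

```bash
python3 -c "
from workcell import ctrl
print(ctrl.close_job())"
```

```text
the job is handed in; nothing more can be done
None
```

The job is handed in with no verdict returned: the lid, jar, bowl and caddy stand on their places, each within about 2 mm of centre by the last camera checks, and I steered clear of the frog and pitcher but did not re-measure them.

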